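Open the kiln burner's hand valve to its stop, ease it back, and turn on the shut-off cock

ROBOT

A 7-joint arm with a two-finger parallel gripper is mounted at the origin on the work surface. World frame = base frame: x ahead of the robot, y to its left, z up, the work surface at z = 0. Lengths are in mm, angles in rad, forces in N, time in s.
With the tool pointing down it reaches from about 425 to 1025 mm from the base axis. Payload 9.4 kg.
Tool frame: the origin (TCP) lies midway between the tips of the shut fingers; the grasp point (between the pads) lies 19 mm behind it; z points along the fingers, x is the direction in which the jaws open and shut, and the axes are right-handed (so a half turn about z gives the same grasp; the last joint's range is limited). The gripper opens to 93 mm and grips with 3 to 60 N. Pads are 15 mm wide; open, the fingers measure 128 mm over their backs; the gripper's body (75 mm by 188 mm) begins 65 mm behind the grasp point.
Start: joints at [1.026, 0.599, -0.003, 1.599, 0.002, 0.943, -0.08], TCP at [326.91, -647.112, 218.618] pointing down, gripper open.
Joint ranges: [-2.57, 2.57], [-0.35, 1.97], [-1.29, 1.29], [0.11, 2.56], [-1.05, 4.19], [0.11, 1.86], [-2.63, 2.63]. Speed limits (rad/s): [2.22, 2.22, 3.01, 3.01, 3.14, 3.14, 3.14].

INTERFACE

Orientations are given as a unit quaternion [x, y, z, w].
In Python, from workcell import state, get_image, job_done, look_for, silhouettes gives the robot as it stands. The module is installed in compiled form; this text tells all that it offers.
- The arm moves only by the tool step_arm, never from a script. Its argument "rows" is a list of rows, each an object of numbers: "dx", "dy", "dz": the shift along the tool's x, y, z in cm; "rx", "ry", "rz": the turn, a rotation vector about the tool's x, y, z in degrees; "gripper": the opening, from -1 (shut) to 1 (fully open), so that 0 is half open. In form: [{"dx": .., "dy": .., "dz": .., "rx": .., "ry": .., "rz": .., "gripper": ..}, ...]. A call has 1 to 20 rows; each row is the pose to reach, as a shift and turn from the pose commanded when the call began, along the tool's axes at that moment; what a row does not reach only later rows make up. A row lasts 1/8 s, in which the tool goes at most 62.5 mm and 10.7 degrees, less where a joint would pass 70% of its speed; a pose out of reach is approached as far as the arm can. A call with a gripper value outside its range is refused whole. The fingers move at their own pace and stop on an object; "newtons" is the grip in N (left out, the last holds). Time passes only in rows, so rows that repeat a pose let the fingers close. It gives the time, the measured TCP pose, the force and the opening at its end, in the units of the state.
- state(): the state, without advancing time (a new reading comes with each control period).
- get_image(name): name is "scene" or "side" or "wrist"; returns a dict with "img" (384x512x3 uint8, red, green, blue), "intrinsics" (3x3 intrinsics, pixels), "pose" (4x4, takes a point from camera to world coordinates). Camera axes: x right, y up, looking along -z (the intrinsics and any distortion apply to the point x, -y, -z); pixel columns grow to the right and rows downward; lengths in mm; the calibration is good to about 2 mm. A picture is of the moment at which its call begins. There is no depth.
- job_done(): hands the job in, once; it reports no verdict.
Trained networks look in a picture, given as the dict that the camera call returned (one of the last four; its "shot" number tells which), for a name from the list of things; names that differ only in an ending like _2 or _b are one class to them, and where a whole thing is asked for, a point or a joint stands for the part that bears it (a point fixed in the world has none). Each returns a list of dicts, best first, with "conf" (0 to 1); they miss things now and then, are a little off and sometimes report something else, mostly with a low value. They report only what shows in the picture. A call takes as long as a camera call.
- look_for(thing, picture): "box" ([left, top, right, bottom] in pixels, round what is visible of it).
- silhouettes(thing, picture): "mask" (384x512 bool, what is visible of it) and "box" ([left, top, right, bottom] in pixels, round what is visible of it).
The state is a dict: "t": time; "joint_pos": joint angles; "qvel": joint speeds; "tau": joint torques, N m; "eef_pos": TCP position; "orientation": TCP orientation; "force": force on the tool from outside, world axes, zero at the start; "ft_torque": the same for the moment, N m; "gripper_width": opening from 0.0 (shut) to 1.0 (fully open).
Only numpy, scipy, OpenCV 4.12 (cv2) and the standard library are available. Lean on these libraries where they do the work, as an engineer would, in place of code of your own. Each camera call takes 0.05 s, during which the arm holds its last target. There are 200 camera calls.

TASK

Put the kiln's burner line into service: turn the red handwheel anticlockwise until the valve comes up firmly against its open stop, letting your hand climb with the rising wheel and never wrenching, pulling or pressing it hard, then ease the wheel back about a quarter of a turn so that it cannot jam. After that swing the blue lever of the shut-off cock fully open, in line with the pipe, let go, and leave the ware, the kiln prop and the spanner as they stand.

Things in the scene. Friction and masses are not known exactly. Their poses are not given: they have to be found in the camera images.
- skid: Dark steel base plate, 160 x 500 x 12 mm, fixed to the bench, carrying a yellow pipe (30 mm thick, axis 65 mm above the bench) along its y axis. Origin: centre of the underside; z up. Hand valve with red wheel at y = +130 mm, brass shut-off cock with blue lever at y = -130 mm. Its place and yaw vary.
- wheel_centre (a point): Centre of the red wheel's hub, on the vertical stem axis, in the rim's mid-plane; rim 124 mm across its centre line, 14 mm thick. Anticlockwise from above opens: the wheel rises 16 mm per turn. It starts 1 to 1.8 turns short of a hidden open stop, found by feel. It drags with 1 to 4 N at the handle; at the stop it goes hard.
- wheel_handle (a point): Middle of the black crank handle that stands up from the wheel's rim: a knob 25 mm thick, 38 mm tall (19 mm either way of this point), 62 mm from the wheel axis. It spins freely about its own vertical axis, so a hand can keep its direction while it goes round. Below this point the round red boss under the knob begins at 20 mm, the rim at 23 mm.
- wheel (a joint): Twist of the wheel against the stem in its rubber-cushioned hub, rad; 0 with no load, positive when pushed anticlockwise (opening); 12 N m/rad, so 16 N along the handle's path twists it 0.08 rad. At the stop 10 N or more at the handle is firm; over 0.15 rad either way (29 N) tears the cushion.
- hub_axial (a joint): How far the wheel is pulled up (+) or pressed down (-) on the stem in its rubber-cushioned hub, m; 0 with no load; 4 N per mm. More than 5 mm either way (20 N) tears the cushion, so the hand must climb with the wheel.
- lever (a joint): Angle of the shut-off cock's blue lever, rad; 0 (stop) is shut: lever across the pipe, pointing along the skid's -x; pi/2 (stop) is open: lever in line with the pipe, pointing along the skid's -y. It opens anticlockwise seen from above, starts at or a little off the shut stop, drags (2.5 N at its post) and stays where it is left. Pipe top 24 mm below pivot point.
- lever_post (a point): Top centre of the round blue post, 18 mm thick and 36 mm tall, that stands up at the end of the lever, 82 mm from the pivot. The flat lever bar, 19 mm wide and about 10 mm thick, runs from under the post to the pivot.
- lever_pivot (a point): Pivot of the lever, on its vertical axis at mid-thickness of the lever bar.
- vase_b: Small bisque bottle vase, 84 mm across, 95 mm tall, a bystander to be left alone. Origin: centre of its underside.
- beaker: Bisque beaker, 72 mm across, 85 mm tall, a bystander to be left alone. Origin: centre of its underside.
- dish: Bisque dish, 110 mm across, 45 mm tall, a bystander to be left alone. Origin: centre of its underside.
- prop: Kiln prop, plaster-coloured upright cylinder, 36 mm across, 100 mm tall, a bystander to be left alone. Origin: centre of its underside.
- spanner: Spanner, 140 mm long, lying on the skid's plate, a bystander to be left alone. Origin: underside of the tool.

How it is judged (in metres and radians):
On the way, in this order (a step that is already met when the one before it is completed fails the run):
1. the handwheel is turned out until the valve bears firmly on its open stop (at least about 10 N at the handle) (z of wheel_centre in the frame of skid above 0.1671 m and value of joint wheel above 0.05 rad), for 0.2 s.
2. the wheel is eased back from the stop by about a quarter turn (0.11 to 0.41 turn) (z of wheel_centre in the frame of skid between 0.1614 and 0.1662 m), for 0.2 s.
3. the blue lever is swung fully open, in line with the pipe (value of joint lever above 1.45 rad), for 0.2 s.
At the end, for the whole second after the job is handed in: The valve stands eased back from its open stop by about a quarter turn (0.11 to 0.41 turn, 1.8 to 6.6 mm of stem), the lever is open to within about 7 degrees of in line with the pipe, the spanner lies still, and the ware, prop and spanner are within 25 mm of where they were (all of step 2 and value of joint lever above 1.45 rad and linear speed of spanner below 0.02 m/s); the robot touches nothing.
It fails at once if the wheel is wrenched: its hub cushion twisted more than 0.15 rad (about 29 N at the handle) (value of joint wheel above 0.15 rad or value of joint wheel below -0.15 rad).
It fails at once if the wheel is pulled or pressed along its axis by more than 5 mm of hub cushion (about 20 N): the hand did not follow the stem (value of joint hub_axial above 0.005 m or value of joint hub_axial below -0.005 m).
It fails at once if any of the bisque ware is pushed more than 25 mm or tipped (distance of any of vase_b, beaker, dish from where it was at the start of the episode above 0.025 m or angle between any of vase_b, beaker, dish's own z axis and vertical above 0.35 rad).
It fails at once if the kiln prop or the spanner is pushed more than 25 mm or tipped (distance of any of prop, spanner from where it was at the start of the episode above 0.025 m or angle between any of prop, spanner's own z axis and vertical above 0.35 rad).
It also fails if it takes over 72 s, if anything falls off the work surface, if the arm or the gripper's body presses on something with over 40 N, if the wrist force passes 120 N, or if a joint passes its speed limit or range.

## Working session

There is one attempt and no reset: what is moved stays moved. The work goes in short steps, Python scripts to look and compute and a tool call to move; the robot and the scene stay as the last step left them, time stands still between calls to the robot, and variables do not carry over. Pictures are saved under pics/ and viewed, about 8 in all and at most 12, crops included, and the job is handed in when it is done.

Besides the shell and the picture viewer there is one more tool, called after "Emit:" as name([rows], argument=value, ...), one row to a line, values as JSON. step_arm: Moves the arm, as the interface text tells. Its arguments: {"type":"object","properties":{"rows":{"type":"array","items":{"type":"object","properties":{"dx":{"type":"number"},"dy":{"type":"number"},"dz":{"type":"number"},"rx":{"type":"number"},"ry":{"type":"number"},"rz":{"type":"number"},"gripper":{"type":"number"}}}},"newtons":{"type":"number"}},"required":["rows"]}

```bash
mkdir -p pics; cat > h.py <<'E'
import numpy as np, cv2
from workcell import *
def save(im,n): cv2.imwrite('pics/'+n,im['img'][:,:,::-1])
def ray(im,u,v):
    K=np.array(im['intrinsics']);P=np.array(im['pose'])
    d=np.linalg.inv(K)@np.array([u,v,1.]);d=np.array([d[0],-d[1],-d[2]])
    d=P[:3,:3]@d; return P[:3,3],d/np.linalg.norm(d)
def onz(im,u,v,z):
    o,d=ray(im,u,v); return o+d*(z-o[2])/d[2]
def proj(im,p):
    K=np.array(im['intrinsics']);P=np.array(im['pose'])
    c=P[:3,:3].T@(np.array(p,float)-P[:3,3]);c=np.array([c[0],-c[1],-c[2]]);q=K@c
    return q[:2]/q[2]
def tri(rs):
    A=0;b=0
    for o,d in rs:
        M=np.eye(3)-np.outer(d,d);A=A+M;b=b+M@o
    return np.linalg.solve(A,b)
E
python3 - <<'E'
from h import *
s=state();print(s)
a=get_image('scene');b=get_image('side')
cv2.imwrite('pics/a.png',np.vstack([a['img'],b['img']])[:,:,::-1]) 
cv2.imwrite('pics/a.png',cv2.resize(np.hstack([a['img'],b['img']])[:,:,::-1],(800,300)))
save(a,'sc.png');save(b,'sd.png')
for im in(a,b):
  print(np.round(im['pose'],2).tolist(),np.round(im['intrinsics'],1).tolist())
  for t in['skid','wheel_centre','wheel_handle','lever_post','lever_pivot','vase_b','beaker','dish','prop','spanner']:
    print(t,[(np.round(x['box']).tolist(),round(x['conf'],2)) for x in look_for(t,im)[:2]])
E
```

```text
{'t': 0.0, 'joint_pos': array([ 1.02631025,  0.60013875, -0.00253972,  1.60014099,  0.0018321 ,
        0.94292171, -0.0798099 ]), 'qvel': array([ 5.05130805e-04, -1.73916208e-03, -5.29528648e-04,  2.40234602e-03,
       -9.10386363e-05, -8.55400522e-04, -5.51668199e-04]), 'tau': array([-1.41590775e-03, -7.65069366e+01,  1.49669152e+00, -2.52358854e+01,
       -5.24974940e-02,  1.68187078e-02,  1.27758594e-04]), 'eef_pos': array([ 326.65518546, -646.67468737,  217.74623334]), 'orientation': array([ 8.51753492e-01, -5.23942119e-01, -7.26160664e-04, -3.44214308e-04]), 'force': array([ 0.10717788,  0.6955739 , -0.05621675]), 'ft_torque': array([-0.06189224,  0.00379584, -0.0205614 ]), 'gripper_width': 1.0005857793987452}
[[0.72, -0.6, 0.34, 963.31], [0.69, 0.62, -0.37, -479.69], [0.01, 0.51, 0.86, 1244.2], [0.0, 0.0, 0.0, 1.0]] [[383.4, 0.0, 257.0], [0.0, 383.4, 190.4], [0.0, 0.0, 1.0]]
skid [([219.0, 146.0, 326.0, 273.0], 0.98)]
wheel_centre [([274.0, 139.0, 317.0, 175.0], 0.9)]
wheel_handle [([313.0, 147.0, 314.0, 158.0], 0.63), ([126.0, 223.0, 146.0, 246.0], 0.58)]
lever_post [([229.
[... 483 characters left out ...]
.0, 426.8, 193.5], [0.0, 0.0, 1.0]]
skid [([194.0, 164.0, 285.0, 311.0], 0.68)]
wheel_centre [([203.0, 215.0, 255.0, 260.0], 0.84), ([352.0, 143.0, 362.0, 171.0], 0.55)]
wheel_handle [([201.0, 233.0, 215.0, 247.0], 0.65), ([194.0, 164.0, 286.0, 311.0], 0.3)]
lever_post [([205.0, 330.0, 230.0, 368.0], 0.68), ([253.0, 176.0, 283.0, 186.0], 0.53)]
lever_pivot [([192.0, 166.0, 285.0, 309.0], 0.85), ([351.0, 144.0, 364.0, 173.0], 0.74)]
vase_b [([199.0, 182.0, 221.0, 211.0], 0.57)]
beaker [([205.0, 328.0, 228.0, 367.0], 0.96)]
dish [([313.0, 122.0, 341.0, 147.0], 0.83)]
prop [([350.0, 144.0, 364.0, 169.0], 0.67), ([193.0, 165.0, 284.0, 308.0], 0.63)]
spanner [([246.0, 240.0, 280.0, 253.0], 0.54)]
```

View pics/sc.png

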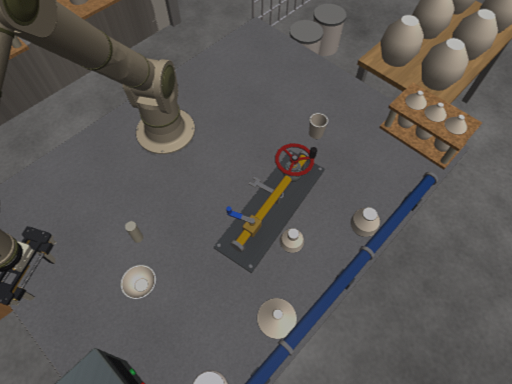

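View pics/sd.png

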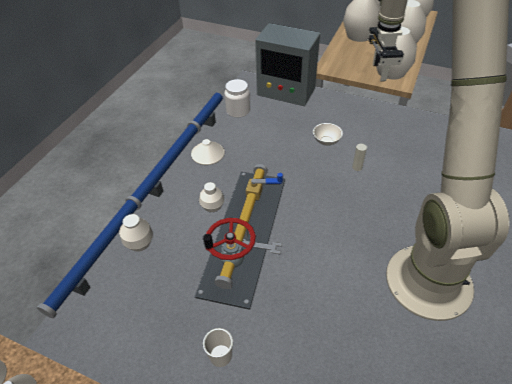

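```bash
python3 - <<'E'
from h import *
a=get_image('scene');b=get_image('side')
w=tri([ray(a,295,159.5),ray(b,230.5,239)]);h=tri([ray(a,313,152.5),ray(b,208,241)])
p=tri([ray(a,229.5,210),ray(b,281,177)])
print('wheel',w,'handle',h,'post',p)
for im,c in((a,[(323,168),(251,270),(217,246)]),(b,[(246,303),(199,293),(285,179),(243,172)])):
  print([np.round(onz(im,*q,12)[:2]).tolist() for q in c])
for n,ua,ub in(('beaker',(318,125),(217,347)),('prop',(134,231),(360,157)),('vase',(291,240),(210,196)),('dish',(138,281),(328,134)),('span',(262,187),(265,247))):
  print(n,tri([ray(a,*ua),ray(b,*ub)]).round())
def m(im,f):
  x=im['img'].astype(int);return f(x[...,0],x[...,1],x[...,2])
for im in(a,b):
  r=m(im,lambda r,g,bb:(r>110)&(g<60)&(bb<60)); bl=m(im,lambda r,g,bb:(bb>120)&(r<70)&(g<110))
  n,l,st,c=cv2.connectedComponentsWithStats(r.astype(np.uint8));print([(st[i].tolist(),c[i].round(1)) for i in range(1,n) if st[i][4]>30])
  n,l,st,c=cv2.connectedComponentsWithStats(bl.astype(np.uint8));print([(st[i].tolist(),c[i].round(1)) for i in range(1,n) if st[i][4]>15])
big=[cv2.resize(im['img'][y:y+150,x:x+150],(400,400),interpolation=2) for im,x,y in((a,190,130),(b,170,160))]
cv2.imwrite('pics/z.png',np.hstack(big)[:,:,::-1])
E
```

```text
wheel [535.8365065  173.26403423 147.86787295] handle [574.5649296  219.91875521 179.54406157] post [ 501.38822879 -115.08497522  122.31884078]
[[589.0, 301.0], [672.0, -184.0], [529.0, -204.0]]
[[452.0, 266.0], [586.0, 288.0], [518.0, -214.0], [667.0, -190.0]]
beaker [459. 420.  56.]
prop [ 301. -371.   54.]
vase [706. -23.  45.]
dish [ 442. -467.   38.]
span [476.  75.  10.]
[([276, 144, 38, 31, 256], array([293. , 159.8]))]
[([226, 206, 5, 5, 17], array([228.4, 208. ])), ([230, 211, 12, 8, 53], array([235.9, 214.4]))]
[([207, 218, 48, 41, 576], array([232.5, 238.4]))]
[([194, 93, 26, 29, 158], array([206.3, 106.7])), ([132, 124, 62, 74, 465], array([162. , 161.4])), ([278, 173, 5, 4, 18], array([279.8, 174.5])), ([266, 178, 14, 5, 61], array([271.6, 180.1])), ([44, 200, 89, 106, 762], array([ 87.8, 252.7]))]
```

View pics/z.png

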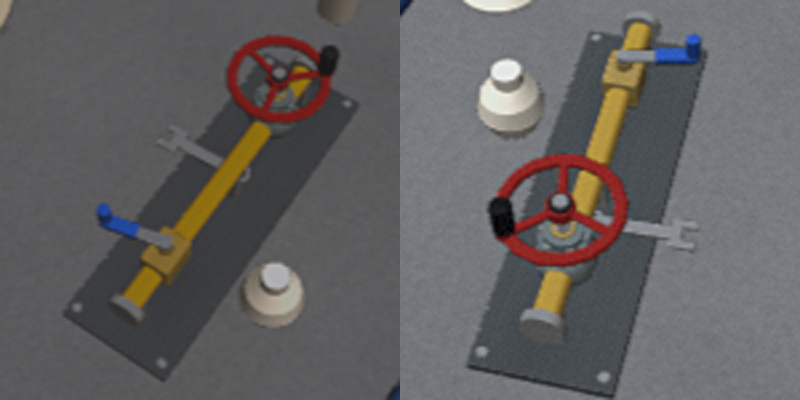

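Emit:
step_arm([
  {"dz": -11.2},
  {"dz": -11.2},
  {"dx": -63.8, "dy": -56.1, "dz": -11.2, "rz": -93},
  {"dx": -63.8, "dy": -56.1, "dz": -11.2, "rz": -93},
  {"dx": -63.8, "dy": -56.1, "dz": -11.2, "rz": -93},
  {"dx": -63.8, "dy": -56.1, "dz": -11.2, "rz": -93},
  {"dx": -63.8, "dy": -56.1, "dz": -11.2, "rz": -93},
  {"dx": -63.8, "dy": -56.1, "dz": -11.2, "rz": -93},
  {"dx": -63.8, "dy": -56.1, "dz": -11.2, "rz": -93},
  {"dx": -63.8, "dy": -56.1, "dz": -11.2, "rz": -93},
  {"dx": -63.8, "dy": -56.1, "dz": -11.2, "rz": -93},
  {"dx": -63.8, "dy": -56.1, "dz": -11.2, "rz": -93},
  {"dx": -63.8, "dy": -56.1, "dz": -11.2, "rz": -93},
  {"dx": -63.8, "dy": -56.1, "dz": -11.2, "rz": -93},
  {"dx": -63.8, "dy": -56.1, "dz": -11.2, "rz": -93},
  {"dx": -63.8, "dy": -56.1, "dz": -11.2, "rz": -93},
  {"dx": -63.8, "dy": -56.1, "dz": -11.2, "rz": -93},
  {"dx": -63.8, "dy": -56.1, "dz": -11.2, "rz": -93},
  {"dx": -63.8, "dy": -56.1, "dz": -11.2, "rz": -93},
  {"dx": -63.8, "dy": -56.1, "dz": -11.2, "rz": -93},
])

```text
schema error: expected keys dx, dy, dz, rx, ry, rz, gripper
```

```bash
python3 - <<'E'
from h import *
s=state();print(s['t'],s['eef_pos'],s['orientation'],s['joint_pos'],s['force'])
w=get_image('wrist');save(w,'w1.png');print(np.round(w['pose'],3).tolist(),w['intrinsics'])
for t in['wheel_centre','wheel_handle']:
    print(t,[(np.round(x['box']).tolist(),round(x['conf'],2)) for x in look_for(t,w)[:2]])
E
```

```text
1.2 [ 326.93331026 -647.09667036  218.60767175] [ 8.51746337e-01 -5.23954365e-01 -7.80105994e-06  1.39553453e-05] [ 1.02627267  0.59930396 -0.00250675  1.59941982  0.00178676  0.94287228
 -0.07982092] [-0.63638743 -0.24068761  0.48038849]
[[0.452, 0.86, 0.239, 392.738], [-0.892, 0.435, 0.121, -613.961], [0.0, -0.268, 0.963, 384.228], [0.0, 0.0, 0.0, 1.0]] [[317.14614745   0.         254.54373513]
 [  0.         317.14614745 190.52147737]
 [  0.           0.           1.        ]]
wheel_centre []
wheel_handle []
```

View pics/w1.png

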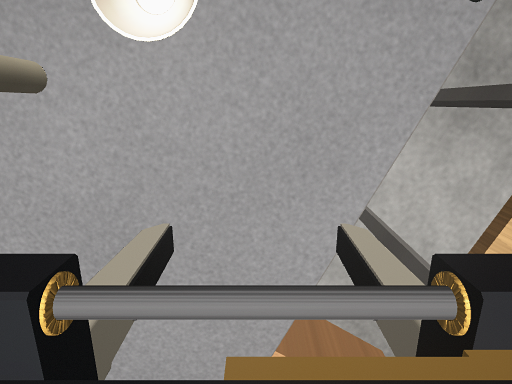

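Emit:
step_arm([
  {"dx": 0, "dy": 0, "dz": -6, "rx": 0, "ry": 0, "rz": 0, "gripper": 0},
  {"dx": -58.7, "dy": -56.3, "dz": -11.2, "rx": 0, "ry": 0, "rz": -93, "gripper": 0},
  {"dx": -58.7, "dy": -56.3, "dz": -11.2, "rx": 0, "ry": 0, "rz": -93, "gripper": 0},
  {"dx": -58.7, "dy": -56.3, "dz": -11.2, "rx": 0, "ry": 0, "rz": -93, "gripper": 0},
  {"dx": -58.7, "dy": -56.3, "dz": -11.2, "rx": 0, "ry": 0, "rz": -93, "gripper": 0},
  {"dx": -58.7, "dy": -56.3, "dz": -11.2, "rx": 0, "ry": 0, "rz": -93, "gripper": 0},
  {"dx": -58.7, "dy": -56.3, "dz": -11.2, "rx": 0, "ry": 0, "rz": -93, "gripper": 0},
  {"dx": -58.7, "dy": -56.3, "dz": -11.2, "rx": 0, "ry": 0, "rz": -93, "gripper": 0},
  {"dx": -58.7, "dy": -56.3, "dz": -11.2, "rx": 0, "ry": 0, "rz": -93, "gripper": 0},
  {"dx": -58.7, "dy": -56.3, "dz": -11.2, "rx": 0, "ry": 0, "rz": -93, "gripper": 0},
  {"dx": -58.7, "dy": -56.3, "dz": -11.2, "rx": 0, "ry": 0, "rz": -93, "gripper": 0},
  {"dx": -58.7, "dy": -56.3, "dz": -11.2, "rx": 0, "ry": 0, "rz": -93, "gripper": 0},
  {"dx": -58.7, "dy": -56.3, "dz": -11.2, "rx": 0, "ry": 0, "rz": -93, "gripper": 0},
  {"dx": -58.7, "dy": -56.3, "dz": -11.2, "rx": 0, "ry": 0, "rz": -93, "gripper": 0},
  {"dx": -58.7, "dy": -56.3, "dz": -11.2, "rx": 0, "ry": 0, "rz": -93, "gripper": 0},
  {"dx": -58.7, "dy": -56.3, "dz": -11.2, "rx": 0, "ry": 0, "rz": -93, "gripper": 0},
  {"dx": -58.7, "dy": -56.3, "dz": -11.2, "rx": 0, "ry": 0, "rz": -93, "gripper": 0},
  {"dx": -58.7, "dy": -56.3, "dz": -11.2, "rx": 0, "ry": 0, "rz": -93, "gripper": 0},
])

```text
t: 3.6
eef_pos: [564.7, 129.1, 330.7]
orientation: [0.967, 0.256, -0.0, 0.0]
force: [-0.7, 0.7, 0.2]
gripper_width: 0.499
```

```bash
python3 - <<'E'
from h import *
s=state();print(s['t'],s['eef_pos'],s['orientation'],s['joint_pos'],s['force'])
w=get_image('wrist');save(w,'w2.png');np.savez('w2.npz',**w);print(np.round(w['pose'],3).tolist())
for p in([536,172,148],[574.5,220,180]):print(proj(w,p))
E
```

```text
3.6 [564.71467675 129.12397616 330.65472761] [ 9.66651504e-01  2.56095237e-01 -4.47809236e-05  3.11994869e-04] [ 0.11988175  0.36696579 -0.6094338   1.77746621  0.23685972  1.0710204
 -0.05486927] [-0.66107509  0.6971223   0.23154958]
[[0.868, -0.477, -0.134, 527.117], [0.496, 0.836, 0.234, 193.505], [0.0, -0.269, 0.963, 496.236], [0.0, 0.0, 0.0, 1.0]]
[251.73722049 124.04233519]
[310.97843248 102.31095472]
```

View pics/w2.png

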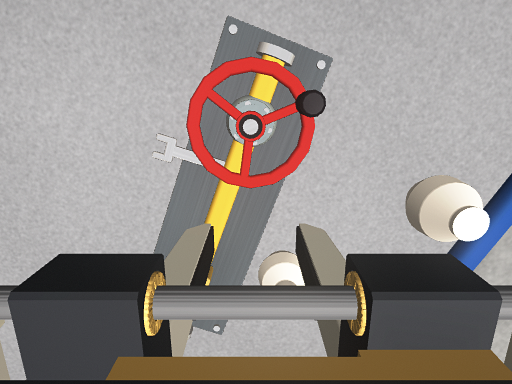

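```bash
cat >> h.py <<'E'
from scipy.optimize import least_squares
from scipy.spatial import cKDTree
def redc(im):
    x=im['img'].astype(int);m=((x[...,0]>90)&(x[...,1]<.45*x[...,0])&(x[...,2]<.45*x[...,0])).astype(np.uint8)
    n,l,st,c=cv2.connectedComponentsWithStats(m);m=(l==1+np.argmax(st[1:,4])).astype(np.uint8)
    h=cv2.convexHull(np.vstack([c.reshape(-1,2) for c in cv2.findContours(m,0,1)[0]]))
    f=np.zeros(m.shape,np.uint8);cv2.fillPoly(f,[h],1);return f
def wheelfit(ims,x0):
    T=[redc(i) for i in ims]
    th=np.linspace(0,2*np.pi,181)[:-1]
    ph=np.linspace(0,2*np.pi,17)[:-1]
    def hull(im,p):
        P=np.array([[p[0]+(62+7*np.cos(b))*np.cos(t),p[1]+(62+7*np.cos(b))*np.sin(t),p[2]+7*np.sin(b)] for t in th[::2] for b in ph])
        return cv2.convexHull(np.array([proj(im,q) for q in P],np.float32))[:,0]
    def res(p):
        r=[]
        for im,f in zip(ims,T):
            c=cv2.findContours(f,0,cv2.CHAIN_APPROX_NONE)[0][0].astype(np.float32)
            h=hull(im,p).reshape(-1,1,2)
            d=np.array([cv2.pointPolygonTest(h,(float(q[0,0]),float(q[0,1])),True) for q in c])-.5
            r.append(d/np.sqrt(len(d)))
        return np.concatenate(r)
    s=least_squares(res,x0,loss='soft_l1',f_scale=.1,diff_step=1e-3);return s.x,s.cost
E
python3 - <<'E'
from h import *
w=dict(np.load('w2.npz'));a=get_image('scene');b=get_image('side')
for n,i in(('w',[w]),('a',[a]),('b',[b]),('wab',[w,a,b])):print(n,wheelfit(i,[536,172,149]))
for im in(w,a,b):
  x=im['img'].astype(int);m=(x.max(2)<35).astype(np.uint8)
  n,l,st,c=cv2.connectedComponentsWithStats(m);q=proj(im,[574.5,220,180])
  i=min(range(1,n),key=lambda i:np.linalg.norm(c[i]-q)+(100 if st[i][4]<20 else 0));print(q,c[i],st[i])
E
```

```text
w (array([535.35875822, 169.60603497, 146.70112179]), np.float64(0.14306532259579535))
a (array([526.85908288, 185.67207845, 128.46012862]), np.float64(0.06109870117877296))
b (array([543.24002134, 156.91992328, 129.53595482]), np.float64(0.14733690544922398))
wab (array([535.42748197, 169.78750155, 149.05798421]), np.float64(0.7569377731588135))
[310.97843248 102.31095472] [300.27272727 110.36363636] [296 104  12  12  22]
[312.6255198  152.34252441] [312.45833333 152.72916667] [310 148   6  10  48]
[207.46968246 240.99197714] [207.95555556 241.12222222] [204 235   9  14  90]
```

Emit:
step_arm([
  {"dx": 5.2, "dy": -7.3, "dz": 6, "rx": 0, "ry": 0, "rz": 0, "gripper": 0.1},
  {"dx": 5.2, "dy": -7.3, "dz": 11.5, "rx": 0, "ry": 0, "rz": 0, "gripper": 0.1},
  {"dx": 5.2, "dy": -7.3, "dz": 11.5, "rx": 0, "ry": 0, "rz": 0, "gripper": 0.1},
  {"dx": 5.2, "dy": -7.3, "dz": 11.5, "rx": 0, "ry": 0, "rz": 0, "gripper": 0.1},
  {"dx": 5.2, "dy": -7.3, "dz": 13.5, "rx": 0, "ry": 0, "rz": 0, "gripper": 0.1},
  {"dx": 5.2, "dy": -7.3, "dz": 15.5, "rx": 0, "ry": 0, "rz": 0, "gripper": 0.1},
  {"dx": 5.2, "dy": -7.3, "dz": 16.5, "rx": 0, "ry": 0, "rz": 0, "gripper": 0.1},
  {"dx": 5.2, "dy": -7.3, "dz": 16.5, "rx": 0, "ry": 0, "rz": 0, "gripper": 0.1},
], newtons=15)

```text
t: 4.75
eef_pos: [573.9, 219.3, 166.1]
orientation: [0.966, 0.257, 0.0, 0.0]
force: [0.2, 0.2, -0.1]
gripper_width: 0.549
```

```bash
python3 - <<'E'
from h import *
s=state();print(s['t'],s['eef_pos'],s['force'])
w=get_image('wrist');b=get_image('side')
cv2.imwrite('pics/g.png',np.hstack([w['img'],cv2.resize(b['img'][165:265,145:275],(500,384),interpolation=2)])[::1,:,::-1][:, 100:900])
E
```

```text
4.75 [573.8618741  219.30581177 166.08003336] [ 0.15653797  0.16119017 -0.08868066]
```

View pics/g.png

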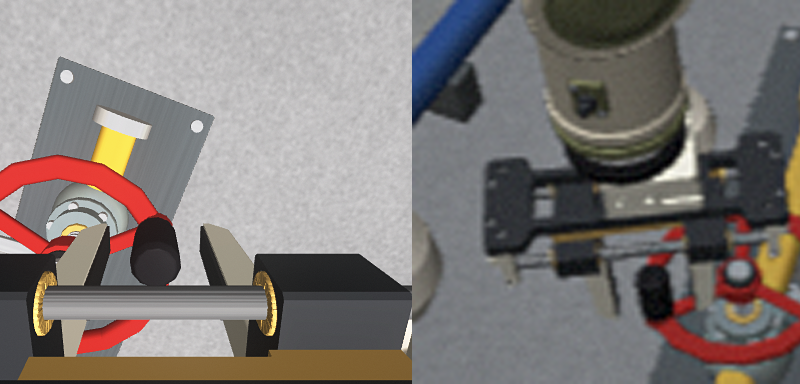

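```bash
python3 - <<'E'
from h import *
w=get_image('wrist')
print(proj(w,[573.9,219.3,198]),proj(w,[573.9,219.3,166]))
x=w['img'].astype(int);m=(x.max(2)<60).astype(np.uint8);m[285:]=0;m[:,:200]=0;m[:,310:]=0
n,l,st,c=cv2.connectedComponentsWithStats(m);print([(c[i].round(),st[i].tolist()) for i in range(1,n) if st[i][4]>50])
for q in((255,262),):print(onz(w,*q,198))
E
```

```text
[255.1460403  266.91111085] [254.94550384 238.70156498]
[(array([254., 253.]), [229, 218, 51, 67, 2707]), (array([204., 252.]), [200, 226, 10, 58, 353]), (array([305., 251.]), [300, 226, 10, 57, 346])]
[572.56401499 221.49014663 198.        ]
```

Emit:
step_arm([
  {"dx": 0, "dy": -0.2, "dz": 0, "rx": 0, "ry": 0, "rz": 0, "gripper": 0.1},
  {"dx": 0, "dy": -0.2, "dz": 0, "rx": 0, "ry": 0, "rz": 0, "gripper": -1},
  {"dx": 0, "dy": -0.2, "dz": 0, "rx": 0, "ry": 0, "rz": 0, "gripper": -1},
  {"dx": 0, "dy": -0.2, "dz": 0, "rx": 0, "ry": 0, "rz": 0, "gripper": -1},
  {"dx": 0, "dy": -0.2, "dz": 0, "rx": 0, "ry": 0, "rz": 0, "gripper": -1},
], newtons=15)

```text
t: 5.52
eef_pos: [572.8, 221.8, 165.7]
orientation: [0.966, 0.257, 0.0, -0.0]
force: [1.5, 0.3, -0.4]
gripper_width: 0.258
```

```bash
cat > path.py <<'E'
import numpy as np,json,sys
def rows(C,r,a0,a1,n,cur,g=-1,hold=2,z0=None,psi=29.75):
    """cur: commanded xyz at call start (on angle a0); prints rounded rows in tool axes"""
    p=np.radians(psi);X=np.array([np.cos(p),np.sin(p)]);Y=np.array([np.sin(p),-np.cos(p)])
    out=[]
    for k in list(range(1,n+1))+[n]*hold:
        a=np.radians(a0+(a1-a0)*k/n)
        q=np.array(C)+r*np.array([np.cos(a),np.sin(a)])-cur[:2]
        dz=-(16*(a1-a0)/360*k/n + (0 if z0 is None else z0-cur[2]))
        out.append(dict(dx=round(q@X/10,2),dy=round(q@Y/10,2),dz=round(dz/10,2),rx=0,ry=0,rz=0,gripper=g))
    print(json.dumps(out).replace('"rx": 0, "ry": 0, "rz": 0','"rx": 0, "ry": 0, "rz": 0'))
    o=out[-1];e=cur+np.array([*(X*o['dx']*10+Y*o['dy']*10),-o['dz']*10]);print('end cmd',e.round(2))
E
python3 -c "
from path import *
rows((536.4,171.6),62,54,94,8,np.array([572.8,221.8,165.7]))"
```

```text
[{"dx": -0.24, "dy": -0.48, "dz": -0.02, "rx": 0, "ry": 0, "rz": 0, "gripper": -1}, {"dx": -0.53, "dy": -0.94, "dz": -0.04, "rx": 0, "ry": 0, "rz": 0, "gripper": -1}, {"dx": -0.85, "dy": -1.37, "dz": -0.07, "rx": 0, "ry": 0, "rz": 0, "gripper": -1}, {"dx": -1.21, "dy": -1.77, "dz": -0.09, "rx": 0, "ry": 0, "rz": 0, "gripper": -1}, {"dx": -1.6, "dy": -2.14, "dz": -0.11, "rx": 0, "ry": 0, "rz": 0, "gripper": -1}, {"dx": -2.03, "dy": -2.48, "dz": -0.13, "rx": 0, "ry": 0, "rz": 0, "gripper": -1}, {"dx": -2.48, "dy": -2.78, "dz": -0.16, "rx": 0, "ry": 0, "rz": 0, "gripper": -1}, {"dx": -2.96, "dy": -3.03, "dz": -0.18, "rx": 0, "ry": 0, "rz": 0, "gripper": -1}, {"dx": -2.96, "dy": -3.03, "dz": -0.18, "rx": 0, "ry": 0, "rz": 0, "gripper": -1}, {"dx": -2.96, "dy": -3.03, "dz": -0.18, "rx": 0, "ry": 0, "rz": 0, "gripper": -1}]
end cmd [532.07 233.42 167.5 ]
```

Emit:
step_arm([
  {"dx": -0.24, "dy": -0.48, "dz": -0.02, "rx": 0, "ry": 0, "rz": 0, "gripper": -1},
  {"dx": -0.53, "dy": -0.94, "dz": -0.04, "rx": 0, "ry": 0, "rz": 0, "gripper": -1},
  {"dx": -0.85, "dy": -1.37, "dz": -0.07, "rx": 0, "ry": 0, "rz": 0, "gripper": -1},
  {"dx": -1.21, "dy": -1.77, "dz": -0.09, "rx": 0, "ry": 0, "rz": 0, "gripper": -1},
  {"dx": -1.6, "dy": -2.14, "dz": -0.11, "rx": 0, "ry": 0, "rz": 0, "gripper": -1},
  {"dx": -2.03, "dy": -2.48, "dz": -0.13, "rx": 0, "ry": 0, "rz": 0, "gripper": -1},
  {"dx": -2.48, "dy": -2.78, "dz": -0.16, "rx": 0, "ry": 0, "rz": 0, "gripper": -1},
  {"dx": -2.96, "dy": -3.03, "dz": -0.18, "rx": 0, "ry": 0, "rz": 0, "gripper": -1},
  {"dx": -2.96, "dy": -3.03, "dz": -0.18, "rx": 0, "ry": 0, "rz": 0, "gripper": -1},
])

```text
t: 6.65
eef_pos: [531.3, 234.8, 167.8]
orientation: [0.966, 0.258, 0.001, -0.001]
force: [2.4, 4.7, -0.8]
gripper_width: 0.265
```

```bash
python3 -c "
from path import *
rows((534,173.3),62,94,246,19,np.array([532.07,233.42,167.5]),hold=1)"
```

```text
[{"dx": -0.93, "dy": -0.59, "dz": -0.04, "rx": 0, "ry": 0, "rz": 0, "gripper": -1}, {"dx": -1.77, "dy": -0.8, "dz": -0.07, "rx": 0, "ry": 0, "rz": 0, "gripper": -1}, {"dx": -2.63, "dy": -0.88, "dz": -0.11, "rx": 0, "ry": 0, "rz": 0, "gripper": -1}, {"dx": -3.49, "dy": -0.85, "dz": -0.14, "rx": 0, "ry": 0, "rz": 0, "gripper": -1}, {"dx": -4.34, "dy": -0.69, "dz": -0.18, "rx": 0, "ry": 0, "rz": 0, "gripper": -1}, {"dx": -5.16, "dy": -0.42, "dz": -0.21, "rx": 0, "ry": 0, "rz": 0, "gripper": -1}, {"dx": -5.94, "dy": -0.04, "dz": -0.25, "rx": 0, "ry": 0, "rz": 0, "gripper": -1}, {"dx": -6.65, "dy": 0.45, "dz": -0.28, "rx": 0, "ry": 0, "rz": 0, "gripper": -1}, {"dx": -7.29, "dy": 1.03, "dz": -0.32, "rx": 0, "ry": 0, "rz": 0, "gripper": -1}, {"dx": -7.85, "dy": 1.69, "dz": -0.36, "rx": 0, "ry": 0, "rz": 0, "gripper": -1}, {"dx": -8.3, "dy": 2.43, "dz": -0.39, "rx": 0, "ry": 0, "rz": 0, "gripper": -1}, {"dx": -8.65, "dy": 3.22, "dz": -0.43, "rx": 0, "ry": 0, "rz": 0, "gripper": -1}, {"dx": -8.89, "dy": 4.05, "dz": -0.46, "rx": 0, "ry": 0, "rz": 0, "gripper": -1}, {"dx": -9.0, "dy": 4.91, "dz": -0.5, "rx": 0, "ry": 0, "rz": 0, "gripper": -1}, {"dx": -9.0, "dy": 5.77, "dz": -0.53, "rx": 0, "ry": 0, "rz": 0, "gripper": -1}, {"dx": -8.87, "dy": 6.63, "dz": -0.57, "rx": 0, "ry": 0, "rz": 0, "gripper": -1}, {"dx": -8.63, "dy": 7.46, "dz": -0.6, "rx": 0, "ry": 0, "rz": 0, "gripper": -1}, {"dx": -8.28, "dy": 8.25, "dz": -0.64, "rx": 0, "ry": 0, "rz": 0, "gripper": -1}, {"dx": -7.82, "dy": 8.98, "dz": -0.68, "rx": 0, "ry": 0, "rz": 0, "gripper": -1}, {"dx": -7.82, "dy": 8.98, "dz": -0.68, "rx": 0, "ry": 0, "rz": 0, "gripper": -1}]
end cmd [508.74 116.65 174.3 ]
```

Emit:
step_arm([
  {"dx": -0.93, "dy": -0.59, "dz": -0.04, "rx": 0, "ry": 0, "rz": 0, "gripper": -1},
  {"dx": -1.77, "dy": -0.8, "dz": -0.07, "rx": 0, "ry": 0, "rz": 0, "gripper": -1},
  {"dx": -2.63, "dy": -0.88, "dz": -0.11, "rx": 0, "ry": 0, "rz": 0, "gripper": -1},
  {"dx": -3.49, "dy": -0.85, "dz": -0.14, "rx": 0, "ry": 0, "rz": 0, "gripper": -1},
  {"dx": -4.34, "dy": -0.69, "dz": -0.18, "rx": 0, "ry": 0, "rz": 0, "gripper": -1},
  {"dx": -5.16, "dy": -0.42, "dz": -0.21, "rx": 0, "ry": 0, "rz": 0, "gripper": -1},
  {"dx": -5.94, "dy": -0.04, "dz": -0.25, "rx": 0, "ry": 0, "rz": 0, "gripper": -1},
  {"dx": -6.65, "dy": 0.45, "dz": -0.28, "rx": 0, "ry": 0, "rz": 0, "gripper": -1},
  {"dx": -7.29, "dy": 1.03, "dz": -0.32, "rx": 0, "ry": 0, "rz": 0, "gripper": -1},
  {"dx": -7.85, "dy": 1.69, "dz": -0.36, "rx": 0, "ry": 0, "rz": 0, "gripper": -1},
  {"dx": -8.3, "dy": 2.43, "dz": -0.39, "rx": 0, "ry": 0, "rz": 0, "gripper": -1},
  {"dx": -8.3, "dy": 2.43, "dz": -0.39, "rx": 0, "ry": 0, "rz": 0, "gripper": -1},
])

```text
t: 8.15
eef_pos: [472.3, 171.1, 171.6]
orientation: [0.966, 0.257, 0.001, -0.001]
force: [4.4, 2.9, -0.8]
gripper_width: 0.258
```

```bash
python3 -c "
from path import *
p=np.radians(29.75);c=np.array([532.07,233.42])+np.array([np.cos(p),np.sin(p)])*-83+np.array([np.sin(p),-np.cos(p)])*24.3
print(c)
rows((535,173.3),62,182,334,19,np.array([*c,171.4]),hold=1)"
```

```text
[472.06755944 171.136799  ]
[{"dx": -0.26, "dy": 0.84, "dz": -0.04, "rx": 0, "ry": 0, "rz": 0, "gripper": -1}, {"dx": -0.5, "dy": 1.67, "dz": -0.07, "rx": 0, "ry": 0, "rz": 0, "gripper": -1}, {"dx": -0.62, "dy": 2.53, "dz": -0.11, "rx": 0, "ry": 0, "rz": 0, "gripper": -1}, {"dx": -0.61, "dy": 3.39, "dz": -0.14, "rx": 0, "ry": 0, "rz": 0, "gripper": -1}, {"dx": -0.49, "dy": 4.25, "dz": -0.18, "rx": 0, "ry": 0, "rz": 0, "gripper": -1}, {"dx": -0.25, "dy": 5.08, "dz": -0.21, "rx": 0, "ry": 0, "rz": 0, "gripper": -1}, {"dx": 0.11, "dy": 5.87, "dz": -0.25, "rx": 0, "ry": 0, "rz": 0, "gripper": -1}, {"dx": 0.57, "dy": 6.6, "dz": -0.28, "rx": 0, "ry": 0, "rz": 0, "gripper": -1}, {"dx": 1.13, "dy": 7.26, "dz": -0.32, "rx": 0, "ry": 0, "rz": 0, "gripper": -1}, {"dx": 1.78, "dy": 7.84, "dz": -0.36, "rx": 0, "ry": 0, "rz": 0, "gripper": -1}, {"dx": 2.49, "dy": 8.32, "dz": -0.39, "rx": 0, "ry": 0, "rz": 0, "gripper": -1}, {"dx": 3.27, "dy": 8.69, "dz": -0.43, "rx": 0, "ry": 0, "rz": 0, "gripper": -1}, {"dx": 4.1, "dy": 8.96, "dz": -0.46, "rx": 0, "ry": 0, "rz": 0, "gripper": -1}, {"dx": 4.95, "dy": 9.1, "dz": -0.5, "rx": 0, "ry": 0, "rz": 0, "gripper": -1}, {"dx": 5.81, "dy": 9.13, "dz": -0.53, "rx": 0, "ry": 0, "rz": 0, "gripper": -1}, {"dx": 6.67, "dy": 9.04, "dz": -0.57, "rx": 0, "ry": 0, "rz": 0, "gripper": -1}, {"dx": 7.51, "dy": 8.82, "dz": -0.6, "rx": 0, "ry": 0, "rz": 0, "gripper": -1}, {"dx": 8.31, "dy": 8.5, "dz": -0.64, "rx": 0, "ry": 0, "rz": 0, "gripper": -1}, {"dx": 9.06, "dy": 8.06, "dz": -0.68, "rx": 0, "ry": 0, "rz": 0, "gripper": -1}, {"dx": 9.06, "dy": 8.06, "dz": -0.68, "rx": 0, "ry": 0, "rz": 0, "gripper": -1}]
end cmd [590.72 146.12 178.2 ]
```

Emit:
step_arm([
  {"dx": -0.26, "dy": 0.84, "dz": -0.04, "rx": 0, "ry": 0, "rz": 0, "gripper": -1},
  {"dx": -0.5, "dy": 1.67, "dz": -0.07, "rx": 0, "ry": 0, "rz": 0, "gripper": -1},
  {"dx": -0.62, "dy": 2.53, "dz": -0.11, "rx": 0, "ry": 0, "rz": 0, "gripper": -1},
  {"dx": -0.61, "dy": 3.39, "dz": -0.14, "rx": 0, "ry": 0, "rz": 0, "gripper": -1},
  {"dx": -0.49, "dy": 4.25, "dz": -0.18, "rx": 0, "ry": 0, "rz": 0, "gripper": -1},
  {"dx": -0.25, "dy": 5.08, "dz": -0.21, "rx": 0, "ry": 0, "rz": 0, "gripper": -1},
  {"dx": 0.11, "dy": 5.87, "dz": -0.25, "rx": 0, "ry": 0, "rz": 0, "gripper": -1},
  {"dx": 0.57, "dy": 6.6, "dz": -0.28, "rx": 0, "ry": 0, "rz": 0, "gripper": -1},
  {"dx": 1.13, "dy": 7.26, "dz": -0.32, "rx": 0, "ry": 0, "rz": 0, "gripper": -1},
  {"dx": 1.78, "dy": 7.84, "dz": -0.36, "rx": 0, "ry": 0, "rz": 0, "gripper": -1},
  {"dx": 2.49, "dy": 8.32, "dz": -0.39, "rx": 0, "ry": 0, "rz": 0, "gripper": -1},
  {"dx": 3.27, "dy": 8.69, "dz": -0.43, "rx": 0, "ry": 0, "rz": 0, "gripper": -1},
  {"dx": 3.27, "dy": 8.69, "dz": -0.43, "rx": 0, "ry": 0, "rz": 0, "gripper": -1},
])

```text
t: 9.78
eef_pos: [543.0, 111.4, 175.2]
orientation: [0.966, 0.257, -0.001, -0.0]
force: [-3.5, 4.8, 1.5]
gripper_width: 0.264
```

```bash
python3 -c "
from path import *
rows((535.5,174.5),62,279,399,15,np.array([543.63,111.9,175.7]),hold=1,z0=176)"
```

```text
[{"dx": 1.03, "dy": 0.21, "dz": -0.07, "rx": 0, "ry": 0, "rz": 0, "gripper": -1}, {"dx": 1.89, "dy": 0.34, "dz": -0.1, "rx": 0, "ry": 0, "rz": 0, "gripper": -1}, {"dx": 2.75, "dy": 0.35, "dz": -0.14, "rx": 0, "ry": 0, "rz": 0, "gripper": -1}, {"dx": 3.61, "dy": 0.24, "dz": -0.17, "rx": 0, "ry": 0, "rz": 0, "gripper": -1}, {"dx": 4.44, "dy": 0.02, "dz": -0.21, "rx": 0, "ry": 0, "rz": 0, "gripper": -1}, {"dx": 5.24, "dy": -0.33, "dz": -0.24, "rx": 0, "ry": 0, "rz": 0, "gripper": -1}, {"dx": 5.98, "dy": -0.78, "dz": -0.28, "rx": 0, "ry": 0, "rz": 0, "gripper": -1}, {"dx": 6.65, "dy": -1.32, "dz": -0.31, "rx": 0, "ry": 0, "rz": 0, "gripper": -1}, {"dx": 7.24, "dy": -1.96, "dz": -0.35, "rx": 0, "ry": 0, "rz": 0, "gripper": -1}, {"dx": 7.73, "dy": -2.67, "dz": -0.39, "rx": 0, "ry": 0, "rz": 0, "gripper": -1}, {"dx": 8.12, "dy": -3.44, "dz": -0.42, "rx": 0, "ry": 0, "rz": 0, "gripper": -1}, {"dx": 8.4, "dy": -4.26, "dz": -0.46, "rx": 0, "ry": 0, "rz": 0, "gripper": -1}, {"dx": 8.56, "dy": -5.11, "dz": -0.49, "rx": 0, "ry": 0, "rz": 0, "gripper": -1}, {"dx": 8.6, "dy": -5.97, "dz": -0.53, "rx": 0, "ry": 0, "rz": 0, "gripper": -1}, {"dx": 8.52, "dy": -6.83, "dz": -0.56, "rx": 0, "ry": 0, "rz": 0, "gripper": -1}, {"dx": 8.52, "dy": -6.83, "dz": -0.56, "rx": 0, "ry": 0, "rz": 0, "gripper": -1}]
end cmd [583.71 213.48 181.3 ]
```

Emit:
step_arm([
  {"dx": 1.03, "dy": 0.21, "dz": -0.07, "rx": 0, "ry": 0, "rz": 0, "gripper": -1},
  {"dx": 1.89, "dy": 0.34, "dz": -0.1, "rx": 0, "ry": 0, "rz": 0, "gripper": -1},
  {"dx": 2.75, "dy": 0.35, "dz": -0.14, "rx": 0, "ry": 0, "rz": 0, "gripper": -1},
  {"dx": 3.61, "dy": 0.24, "dz": -0.17, "rx": 0, "ry": 0, "rz": 0, "gripper": -1},
  {"dx": 4.44, "dy": 0.02, "dz": -0.21, "rx": 0, "ry": 0, "rz": 0, "gripper": -1},
  {"dx": 5.24, "dy": -0.33, "dz": -0.24, "rx": 0, "ry": 0, "rz": 0, "gripper": -1},
  {"dx": 5.98, "dy": -0.78, "dz": -0.28, "rx": 0, "ry": 0, "rz": 0, "gripper": -1},
  {"dx": 6.65, "dy": -1.32, "dz": -0.31, "rx": 0, "ry": 0, "rz": 0, "gripper": -1},
  {"dx": 7.24, "dy": -1.96, "dz": -0.35, "rx": 0, "ry": 0, "rz": 0, "gripper": -1},
  {"dx": 7.73, "dy": -2.67, "dz": -0.39, "rx": 0, "ry": 0, "rz": 0, "gripper": -1},
  {"dx": 8.12, "dy": -3.44, "dz": -0.42, "rx": 0, "ry": 0, "rz": 0, "gripper": -1},
  {"dx": 8.4, "dy": -4.26, "dz": -0.46, "rx": 0, "ry": 0, "rz": 0, "gripper": -1},
  {"dx": 8.56, "dy": -5.11, "dz": -0.49, "rx": 0, "ry": 0, "rz": 0, "gripper": -1},
  {"dx": 8.6, "dy": -5.97, "dz": -0.53, "rx": 0, "ry": 0, "rz": 0, "gripper": -1},
  {"dx": 8.52, "dy": -6.83, "dz": -0.56, "rx": 0, "ry": 0, "rz": 0, "gripper": -1},
  {"dx": 8.52, "dy": -6.83, "dz": -0.56, "rx": 0, "ry": 0, "rz": 0, "gripper": -1},
])

```text
t: 11.78
eef_pos: [582.8, 212.3, 180.9]
orientation: [0.966, 0.257, -0.001, 0.001]
force: [-4.9, -6.5, 0.4]
gripper_width: 0.262
```

```bash
python3 -c "
from path import *
from scipy.optimize import least_squares as L
P=np.array([(572.8,221.8),(531.3,234.8),(472.3,171.1),(543,111.4),(582.8,212.3)])
s=L(lambda c:np.hypot(*(P-c).T)-62,(535,173));print(s.x,s.fun)
C=s.x;a=np.degrees(np.arctan2(*(P[-1]-C)[::-1]))+360;print(a)
cur=np.array([583.71,213.48,181.3])
rows(tuple(C),62.,400,409,3,cur,hold=0)
for a in np.arange(409,500,7.5):
  rows(tuple(C),62.,a,a+7.5,1,np.array([*(C+62*np.array([np.cos(np.radians(a)),np.sin(np.radians(a))])),0]),hold=0)
"
```

```text
[534.5346284  172.95431424] [ 0.0494938  -0.06978389  0.26224741  0.13369551  0.27061172]
399.1867441425369
[{"dx": -0.25, "dy": -0.34, "dz": -0.01, "rx": 0, "ry": 0, "rz": 0, "gripper": -1}, {"dx": -0.33, "dy": -0.66, "dz": -0.03, "rx": 0, "ry": 0, "rz": 0, "gripper": -1}, {"dx": -0.43, "dy": -0.97, "dz": -0.04, "rx": 0, "ry": 0, "rz": 0, "gripper": -1}]
end cmd [575.16 219.77 181.7 ]
[{"dx": -0.32, "dy": -0.75, "dz": -0.03, "rx": 0, "ry": 0, "rz": 0, "gripper": -1}]
end cmd [5.6871e+02 2.2467e+02 3.0000e-01]
[{"dx": -0.41, "dy": -0.7, "dz": -0.03, "rx": 0, "ry": 0, "rz": 0, "gripper": -1}]
end cmd [5.6172e+02 2.2870e+02 3.0000e-01]
[{"dx": -0.5, "dy": -0.64, "dz": -0.03, "rx": 0, "ry": 0, "rz": 0, "gripper": -1}]
end cmd [5.5420e+02 2.3175e+02 3.0000e-01]
[{"dx": -0.58, "dy": -0.57, "dz": -0.03, "rx": 0, "ry": 0, "rz": 0, "gripper": -1}]
end cmd [5.4634e+02 2.3382e+02 3.0000e-01]
[{"dx": -0.65, "dy": -0.49, "dz": -0.03, "rx": 0, "ry": 0, "rz": 0, "gripper": -1}]
end cmd [5.3829e+02 2.3484e+02 3.0000e-01]
[{"dx": -0.71, "dy": -0.4, "dz": -0.03, "rx": 0, "ry": 0, "rz": 0, "gripper": 
[... 227 characters left out ...]
: 0, "rz": 0, "gripper": -1}]
end cmd [5.1432e+02 2.3153e+02 3.0000e-01]
[{"dx": -0.8, "dy": -0.1, "dz": -0.03, "rx": 0, "ry": 0, "rz": 0, "gripper": -1}]
end cmd [5.0691e+02 2.2847e+02 3.0000e-01]
[{"dx": -0.81, "dy": 0.01, "dz": -0.03, "rx": 0, "ry": 0, "rz": 0, "gripper": -1}]
end cmd [4.9989e+02 2.2433e+02 3.0000e-01]
[{"dx": -0.8, "dy": 0.11, "dz": -0.03, "rx": 0, "ry": 0, "rz": 0, "gripper": -1}]
end cmd [4.9346e+02 2.1943e+02 3.0000e-01]
[{"dx": -0.78, "dy": 0.22, "dz": -0.03, "rx": 0, "ry": 0, "rz": 0, "gripper": -1}]
end cmd [4.8777e+02 2.1361e+02 3.0000e-01]
[{"dx": -0.75, "dy": 0.32, "dz": -0.03, "rx": 0, "ry": 0, "rz": 0, "gripper": -1}]
end cmd [4.8282e+02 2.0713e+02 3.0000e-01]
```

Emit:
step_arm([
  {"dx": -0.25, "dy": -0.34, "dz": -0.01, "rx": 0, "ry": 0, "rz": 0, "gripper": -1},
  {"dx": -0.33, "dy": -0.66, "dz": -0.03, "rx": 0, "ry": 0, "rz": 0, "gripper": -1},
  {"dx": -0.43, "dy": -0.97, "dz": -0.04, "rx": 0, "ry": 0, "rz": 0, "gripper": -1},
  {"dx": -0.43, "dy": -0.97, "dz": -0.04, "rx": 0, "ry": 0, "rz": 0, "gripper": -1},
])

```text
t: 12.28
eef_pos: [575.1, 220.0, 181.7]
orientation: [0.966, 0.257, 0.0, -0.0]
force: [0.9, -3.1, -0.9]
gripper_width: 0.255
```

Emit:
step_arm([
  {"dx": -0.32, "dy": -0.75, "dz": -0.03, "rx": 0, "ry": 0, "rz": 0, "gripper": -1},
  {"dx": -0.32, "dy": -0.75, "dz": -0.03, "rx": 0, "ry": 0, "rz": 0, "gripper": -1},
  {"dx": -0.32, "dy": -0.75, "dz": -0.03, "rx": 0, "ry": 0, "rz": 0, "gripper": -1},
])

```text
t: 12.65
eef_pos: [568.5, 225.0, 182.0]
orientation: [0.966, 0.257, 0.0, -0.0]
force: [1.4, -2.2, -0.2]
gripper_width: 0.259
```

Emit:
step_arm([
  {"dx": -0.41, "dy": -0.7, "dz": -0.03, "rx": 0, "ry": 0, "rz": 0, "gripper": -1},
  {"dx": -0.41, "dy": -0.7, "dz": -0.03, "rx": 0, "ry": 0, "rz": 0, "gripper": -1},
  {"dx": -0.41, "dy": -0.7, "dz": -0.03, "rx": 0, "ry": 0, "rz": 0, "gripper": -1},
])

```text
t: 13.02
eef_pos: [561.2, 229.1, 182.3]
orientation: [0.966, 0.257, 0.0, -0.0]
force: [0.9, -0.9, -0.5]
gripper_width: 0.258
```

Emit:
step_arm([
  {"dx": -0.5, "dy": -0.64, "dz": -0.03, "rx": 0, "ry": 0, "rz": 0, "gripper": -1},
  {"dx": -0.5, "dy": -0.64, "dz": -0.03, "rx": 0, "ry": 0, "rz": 0, "gripper": -1},
  {"dx": -0.5, "dy": -0.64, "dz": -0.03, "rx": 0, "ry": 0, "rz": 0, "gripper": -1},
])

```text
t: 13.4
eef_pos: [553.6, 232.0, 182.6]
orientation: [0.966, 0.257, 0.0, -0.0]
force: [1.6, -0.2, -0.4]
gripper_width: 0.257
```

Emit:
step_arm([
  {"dx": -0.58, "dy": -0.57, "dz": -0.03, "rx": 0, "ry": 0, "rz": 0, "gripper": -1},
  {"dx": -0.58, "dy": -0.57, "dz": -0.03, "rx": 0, "ry": 0, "rz": 0, "gripper": -1},
  {"dx": -0.58, "dy": -0.57, "dz": -0.03, "rx": 0, "ry": 0, "rz": 0, "gripper": -1},
])

```text
t: 13.78
eef_pos: [545.6, 234.0, 182.9]
orientation: [0.966, 0.257, -0.0, -0.0]
force: [1.5, 0.3, -0.3]
gripper_width: 0.26
```

Emit:
step_arm([
  {"dx": -0.65, "dy": -0.49, "dz": -0.03, "rx": 0, "ry": 0, "rz": 0, "gripper": -1},
  {"dx": -0.65, "dy": -0.49, "dz": -0.03, "rx": 0, "ry": 0, "rz": 0, "gripper": -1},
  {"dx": -0.65, "dy": -0.49, "dz": -0.03, "rx": 0, "ry": 0, "rz": 0, "gripper": -1},
])

```text
t: 14.15
eef_pos: [537.6, 235.0, 183.1]
orientation: [0.966, 0.257, -0.0, -0.0]
force: [0.7, -0.6, -0.2]
gripper_width: 0.26
```

Emit:
step_arm([
  {"dx": -0.71, "dy": -0.4, "dz": -0.03, "rx": 0, "ry": 0, "rz": 0, "gripper": -1},
  {"dx": -0.71, "dy": -0.4, "dz": -0.03, "rx": 0, "ry": 0, "rz": 0, "gripper": -1},
  {"dx": -0.71, "dy": -0.4, "dz": -0.03, "rx": 0, "ry": 0, "rz": 0, "gripper": -1},
])

```text
t: 14.52
eef_pos: [529.5, 234.8, 183.4]
orientation: [0.966, 0.257, -0.0, -0.0]
force: [2.1, 1.8, 0.7]
gripper_width: 0.258
```

Emit:
step_arm([
  {"dx": -0.75, "dy": -0.3, "dz": -0.03, "rx": 0, "ry": 0, "rz": 0, "gripper": -1},
  {"dx": -0.75, "dy": -0.3, "dz": -0.03, "rx": 0, "ry": 0, "rz": 0, "gripper": -1},
  {"dx": -0.75, "dy": -0.3, "dz": -0.03, "rx": 0, "ry": 0, "rz": 0, "gripper": -1},
])

```text
t: 14.9
eef_pos: [522.2, 233.8, 183.9]
orientation: [0.966, 0.257, 0.001, -0.0]
force: [4.7, 2.0, -0.1]
gripper_width: 0.261
```

Emit:
step_arm([
  {"dx": -0.4, "dy": -0.1, "dz": -0.02, "rx": 0, "ry": 0, "rz": 0, "gripper": -1},
  {"dx": -0.4, "dy": -0.1, "dz": -0.02, "rx": 0, "ry": 0, "rz": 0, "gripper": -1},
  {"dx": -0.4, "dy": -0.1, "dz": -0.02, "rx": 0, "ry": 0, "rz": 0, "gripper": -1},
])

```text
t: 15.28
eef_pos: [520.1, 233.4, 184.5]
orientation: [0.966, 0.257, 0.002, -0.001]
force: [10.9, 4.8, -2.6]
gripper_width: 0.261
```

Emit:
step_arm([
  {"dx": -0.25, "dy": -0.05, "dz": 0, "rx": 0, "ry": 0, "rz": 0, "gripper": -1},
  {"dx": -0.25, "dy": -0.05, "dz": 0, "rx": 0, "ry": 0, "rz": 0, "gripper": -1},
  {"dx": -0.25, "dy": -0.05, "dz": 0, "rx": 0, "ry": 0, "rz": 0, "gripper": -1},
  {"dx": -0.25, "dy": -0.05, "dz": 0, "rx": 0, "ry": 0, "rz": 0, "gripper": -1},
])

```text
t: 15.78
eef_pos: [518.8, 233.1, 184.8]
orientation: [0.966, 0.257, 0.003, -0.001]
force: [13.6, 5.9, -3.1]
gripper_width: 0.258
```

```bash
python3 -c "
from path import *
rows((534.53,172.95),62.,467,365,15,np.array([515.8,231.8,184.3]),hold=2)"
```

```text
[{"dx": 0.78, "dy": 0.2, "dz": 0.03, "rx": 0, "ry": 0, "rz": 0, "gripper": -1}, {"dx": 1.46, "dy": 0.48, "dz": 0.06, "rx": 0, "ry": 0, "rz": 0, "gripper": -1}, {"dx": 2.1, "dy": 0.85, "dz": 0.09, "rx": 0, "ry": 0, "rz": 0, "gripper": -1}, {"dx": 2.69, "dy": 1.29, "dz": 0.12, "rx": 0, "ry": 0, "rz": 0, "gripper": -1}, {"dx": 3.22, "dy": 1.79, "dz": 0.15, "rx": 0, "ry": 0, "rz": 0, "gripper": -1}, {"dx": 3.69, "dy": 2.36, "dz": 0.18, "rx": 0, "ry": 0, "rz": 0, "gripper": -1}, {"dx": 4.09, "dy": 2.97, "dz": 0.21, "rx": 0, "ry": 0, "rz": 0, "gripper": -1}, {"dx": 4.42, "dy": 3.63, "dz": 0.24, "rx": 0, "ry": 0, "rz": 0, "gripper": -1}, {"dx": 4.66, "dy": 4.32, "dz": 0.27, "rx": 0, "ry": 0, "rz": 0, "gripper": -1}, {"dx": 4.83, "dy": 5.04, "dz": 0.3, "rx": 0, "ry": 0, "rz": 0, "gripper": -1}, {"dx": 4.9, "dy": 5.77, "dz": 0.33, "rx": 0, "ry": 0, "rz": 0, "gripper": -1}, {"dx": 4.89, "dy": 6.51, "dz": 0.36, "rx": 0, "ry": 0, "rz": 0, "gripper": -1}, {"dx": 4.79, "dy": 7.24, "dz": 0.39, "rx": 0, "ry": 0, "rz": 0, "gripper": -1}, {"dx": 4.6, "dy": 7.95, "dz": 0.42, "rx": 0, "ry": 0, "rz": 0, "gripper": -1}, {"dx": 4.34, "dy": 8.63, "dz": 0.45, "rx": 0, "ry": 0, "rz": 0, "gripper": -1}, {"dx": 4.34, "dy": 8.63, "dz": 0.45, "rx": 0, "ry": 0, "rz": 0, "gripper": -1}, {"dx": 4.34, "dy": 8.63, "dz": 0.45, "rx": 0, "ry": 0, "rz": 0, "gripper": -1}]
end cmd [596.3  178.41 179.8 ]
```

Emit:
step_arm([
  {"dx": 0.78, "dy": 0.2, "dz": 0.03, "rx": 0, "ry": 0, "rz": 0, "gripper": -1},
  {"dx": 1.46, "dy": 0.48, "dz": 0.06, "rx": 0, "ry": 0, "rz": 0, "gripper": -1},
  {"dx": 2.1, "dy": 0.85, "dz": 0.09, "rx": 0, "ry": 0, "rz": 0, "gripper": -1},
  {"dx": 2.69, "dy": 1.29, "dz": 0.12, "rx": 0, "ry": 0, "rz": 0, "gripper": -1},
  {"dx": 3.22, "dy": 1.79, "dz": 0.15, "rx": 0, "ry": 0, "rz": 0, "gripper": -1},
  {"dx": 3.69, "dy": 2.36, "dz": 0.18, "rx": 0, "ry": 0, "rz": 0, "gripper": -1},
  {"dx": 4.09, "dy": 2.97, "dz": 0.21, "rx": 0, "ry": 0, "rz": 0, "gripper": -1},
  {"dx": 4.42, "dy": 3.63, "dz": 0.24, "rx": 0, "ry": 0, "rz": 0, "gripper": -1},
  {"dx": 4.66, "dy": 4.32, "dz": 0.27, "rx": 0, "ry": 0, "rz": 0, "gripper": -1},
  {"dx": 4.83, "dy": 5.04, "dz": 0.3, "rx": 0, "ry": 0, "rz": 0, "gripper": -1},
  {"dx": 4.9, "dy": 5.77, "dz": 0.33, "rx": 0, "ry": 0, "rz": 0, "gripper": -1},
  {"dx": 4.89, "dy": 6.51, "dz": 0.36, "rx": 0, "ry": 0, "rz": 0, "gripper": -1},
  {"dx": 4.79, "dy": 7.24, "dz": 0.39, "rx": 0, "ry": 0, "rz": 0, "gripper": -1},
  {"dx": 4.6, "dy": 7.95, "dz": 0.42, "rx": 0, "ry": 0, "rz": 0, "gripper": -1},
  {"dx": 4.34, "dy": 8.63, "dz": 0.45, "rx": 0, "ry": 0, "rz": 0, "gripper": -1},
  {"dx": 4.34, "dy": 8.63, "dz": 0.45, "rx": 0, "ry": 0, "rz": 0, "gripper": -1},
  {"dx": 4.34, "dy": 8.63, "dz": 0.45, "rx": 0, "ry": 0, "rz": 0, "gripper": -1},
])

```text
t: 17.9
eef_pos: [596.2, 177.4, 179.4]
orientation: [0.966, 0.257, -0.0, 0.001]
force: [4.3, 1.0, 0.5]
gripper_width: 0.262
```

Emit:
step_arm([
  {"dx": 0, "dy": 0, "dz": 0, "rx": 0, "ry": 0, "rz": 0, "gripper": 0.1},
  {"dx": 0, "dy": 0, "dz": 0, "rx": 0, "ry": 0, "rz": 0, "gripper": 0.1},
  {"dx": 0, "dy": 0, "dz": 0, "rx": 0, "ry": 0, "rz": 0, "gripper": 0.1},
  {"dx": 0, "dy": 0, "dz": -3, "rx": 0, "ry": 0, "rz": 0, "gripper": 0.1},
  {"dx": 0, "dy": 0, "dz": -8, "rx": 0, "ry": 0, "rz": 0, "gripper": 0.1},
  {"dx": -27.3, "dy": 23.3, "dz": -12, "rx": 0, "ry": 0, "rz": 60, "gripper": 0},
  {"dx": -27.3, "dy": 23.3, "dz": -12, "rx": 0, "ry": 0, "rz": 60, "gripper": 0},
  {"dx": -27.3, "dy": 23.3, "dz": -12, "rx": 0, "ry": 0, "rz": 60, "gripper": 0},
  {"dx": -27.3, "dy": 23.3, "dz": -12, "rx": 0, "ry": 0, "rz": 60, "gripper": 0},
  {"dx": -27.3, "dy": 23.3, "dz": -12, "rx": 0, "ry": 0, "rz": 60, "gripper": 0},
  {"dx": -27.3, "dy": 23.3, "dz": -12, "rx": 0, "ry": 0, "rz": 60, "gripper": 0},
  {"dx": -27.3, "dy": 23.3, "dz": -12, "rx": 0, "ry": 0, "rz": 60, "gripper": 0},
  {"dx": -27.3, "dy": 23.3, "dz": -12, "rx": 0, "ry": 0, "rz": 60, "gripper": 0},
  {"dx": -27.3, "dy": 23.3, "dz": -12, "rx": 0, "ry": 0, "rz": 60, "gripper": 0},
  {"dx": -27.3, "dy": 23.3, "dz": -12, "rx": 0, "ry": 0, "rz": 60, "gripper": 0},
])

```text
t: 19.77
eef_pos: [475.1, -158.5, 299.2]
orientation: [0.966, -0.259, -0.0, -0.0]
force: [-0.6, -1.0, 0.5]
gripper_width: 0.499
```

```bash
python3 - <<'E'
from h import *
s=state();print(s['t'],s['eef_pos'],s['orientation'],s['joint_pos'],s['force'])
w=get_image('wrist');save(w,'l1.png');a=get_image('scene');b=get_image('side')
np.savez('l1.npz',**w)
print(wheelfit([a,b],[536,172,165]))
x=w['img'].astype(int);m=((x[...,2]>110)&(x[...,0]<70)).astype(np.uint8)
n,l,st,c=cv2.connectedComponentsWithStats(m);print([(st[i].tolist(),c[i].round(1)) for i in range(1,n) if st[i][4]>30])
E
```

```text
19.775 [ 475.14748908 -158.48251301  299.20781915] [ 9.65784586e-01 -2.59345465e-01 -2.13748061e-04 -1.29170880e-04] [ 0.45686438  0.2504982  -0.30862255  1.99003513  0.09476285  0.91501193
 -0.4253123 ] [-0.64784215 -0.97606471  0.5432496 ]
(array([535.33735096, 171.49860694, 166.43561036]), np.float64(0.41973612424771384))
[([249, 87, 40, 49, 547], array([265.1, 115.3]))]
```

View pics/l1.png

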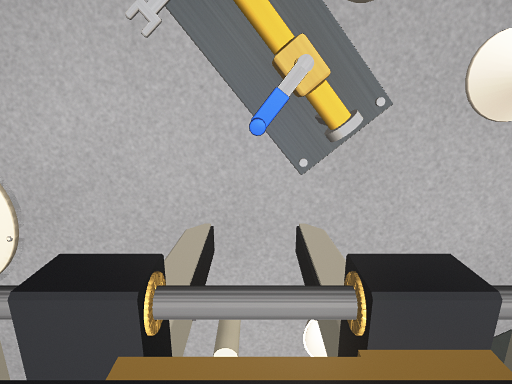

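```bash
python3 - <<'E'
from h import *
w=dict(np.load('l1.npz'))
p=onz(w,305,62,109)
for z in(125,135,140,145):
  q=onz(w,257.5,126.5,z);d=q-p;print(z,q.round(1),p.round(1),np.hypot(*d[:2]),np.degrees(np.arctan2(d[1],d[0])))
a=get_image('scene');b=get_image('side')
t=tri([ray(a,227.5,206.5),ray(b,280,173.5),ray(w,257.5,126.5)]);print(t)
for im in(a,b,w):print(proj(im,t))
for P in((302,162),(380,101)):print(onz(w,*P,12))
E
```

```text
125 [ 502.2 -117.4  125. ] [577.9 -85.8 109. ] 81.96779693328719 -157.33608735541398
135 [ 502.5 -116.7  135. ] [577.9 -85.8 109. ] 81.44914767223277 -157.6964583768456
140 [ 502.7 -116.3  140. ] [577.9 -85.8 109. ] 81.19104289960191 -157.8783668270717
145 [ 502.8 -116.   145. ] [577.9 -85.8 109. ] 80.93376174769413 -158.06143367363083
[ 500.84272293 -115.33708899  140.89819184]
[227.84245746 206.96115623]
[280.05102147 173.14063662]
[255.43366505 126.60073057]
[ 529.63346217 -200.89932726   12.        ]
[ 661.95934588 -179.31141618   12.        ]
```

Emit:
step_arm([
  {"dx": 0.2, "dy": -5.0, "dz": 4, "rx": 0, "ry": 0, "rz": 0, "gripper": 0},
  {"dx": 0.2, "dy": -5.0, "dz": 9, "rx": 0, "ry": 0, "rz": 0, "gripper": 0},
  {"dx": 0.2, "dy": -5.0, "dz": 13, "rx": 0, "ry": 0, "rz": 0, "gripper": 0},
  {"dx": 0.2, "dy": -5.0, "dz": 16, "rx": 0, "ry": 0, "rz": 0, "gripper": 0},
  {"dx": 0.2, "dy": -5.0, "dz": 18.4, "rx": 0, "ry": 0, "rz": 0, "gripper": 0},
  {"dx": 0.2, "dy": -5.0, "dz": 18.4, "rx": 0, "ry": 0, "rz": 0, "gripper": 0},
  {"dx": 0.2, "dy": -5.0, "dz": 18.4, "rx": 0, "ry": 0, "rz": 0, "gripper": -1},
  {"dx": 0.2, "dy": -5.0, "dz": 18.4, "rx": 0, "ry": 0, "rz": 0, "gripper": -1},
  {"dx": 0.2, "dy": -5.0, "dz": 18.4, "rx": 0, "ry": 0, "rz": 0, "gripper": -1},
  {"dx": 0.2, "dy": -5.0, "dz": 18.4, "rx": 0, "ry": 0, "rz": 0, "gripper": -1},
], newtons=12)

```text
t: 21.28
eef_pos: [502.0, -117.6, 116.0]
orientation: [0.965, -0.261, 0.001, 0.0]
force: [-0.4, -0.5, 4.2]
gripper_width: 0.19
```

```bash
python3 -c "
from h import *
s=state();print(s['eef_pos'],s['force'],s['gripper_width'])
w=get_image('wrist');save(w,'l2.png')
from path import *
cur=np.array([502.2,-116.2,114.5]);C=np.array([578,-86.])
a0=np.degrees(np.arctan2(*(cur[:2]-C)[::-1]))+360;print(a0,np.hypot(*(cur[:2]-C)))
rows(C,81.7,a0,280,12,cur,hold=1,psi=-30.06)"
```

```text
[ 501.9786449  -117.55175136  116.0099549 ] [-0.38012548 -0.51751844  4.20760151] 0.18952174045637693
201.7231722393302 81.59460766496768
[{"dx": 0.76, "dy": 0.54, "dz": -0.03, "rx": 0, "ry": 0, "rz": 0, "gripper": -1}, {"dx": 1.57, "dy": 0.98, "dz": -0.06, "rx": 0, "ry": 0, "rz": 0, "gripper": -1}, {"dx": 2.44, "dy": 1.33, "dz": -0.09, "rx": 0, "ry": 0, "rz": 0, "gripper": -1}, {"dx": 3.33, "dy": 1.58, "dz": -0.12, "rx": 0, "ry": 0, "rz": 0, "gripper": -1}, {"dx": 4.25, "dy": 1.72, "dz": -0.14, "rx": 0, "ry": 0, "rz": 0, "gripper": -1}, {"dx": 5.18, "dy": 1.76, "dz": -0.17, "rx": 0, "ry": 0, "rz": 0, "gripper": -1}, {"dx": 6.11, "dy": 1.69, "dz": -0.2, "rx": 0, "ry": 0, "rz": 0, "gripper": -1}, {"dx": 7.02, "dy": 1.52, "dz": -0.23, "rx": 0, "ry": 0, "rz": 0, "gripper": -1}, {"dx": 7.91, "dy": 1.24, "dz": -0.26, "rx": 0, "ry": 0, "rz": 0, "gripper": -1}, {"dx": 8.76, "dy": 0.87, "dz": -0.29, "rx": 0, "ry": 0, "rz": 0, "gripper": -1}, {"dx": 9.56, "dy": 0.4, "dz": -0.32, "rx": 0, "ry": 0, "rz": 0, "gripper": -1}, {"dx": 10.31, "dy": -0.16, "dz": -0.35, "rx": 0, "ry": 0, "rz": 0, "gripper": -1}, {"dx": 10.31, "dy": -0.16, "dz": -0.35, "rx": 0, "ry": 0, "rz": 0, "gripper": -1}]
end cmd [ 592.23 -166.46  118.  ]
```

View pics/l2.png

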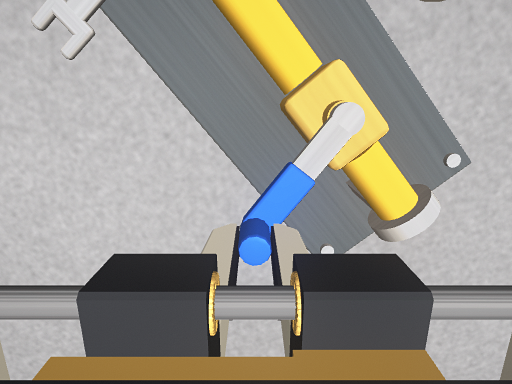

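Emit:
step_arm([
  {"dx": 0, "dy": 0, "dz": -0.3, "rx": 0, "ry": 0, "rz": 0, "gripper": -1},
  {"dx": 0.76, "dy": 0.54, "dz": -0.3, "rx": 0, "ry": 0, "rz": 0, "gripper": -1},
  {"dx": 1.57, "dy": 0.98, "dz": -0.3, "rx": 0, "ry": 0, "rz": 0, "gripper": -1},
  {"dx": 2.44, "dy": 1.33, "dz": -0.3, "rx": 0, "ry": 0, "rz": 0, "gripper": -1},
  {"dx": 3.33, "dy": 1.58, "dz": -0.3, "rx": 0, "ry": 0, "rz": 0, "gripper": -1},
  {"dx": 4.25, "dy": 1.72, "dz": -0.3, "rx": 0, "ry": 0, "rz": 0, "gripper": -1},
  {"dx": 5.18, "dy": 1.76, "dz": -0.3, "rx": 0, "ry": 0, "rz": 0, "gripper": -1},
  {"dx": 6.11, "dy": 1.69, "dz": -0.3, "rx": 0, "ry": 0, "rz": 0, "gripper": -1},
  {"dx": 7.02, "dy": 1.52, "dz": -0.3, "rx": 0, "ry": 0, "rz": 0, "gripper": -1},
  {"dx": 7.91, "dy": 1.24, "dz": -0.3, "rx": 0, "ry": 0, "rz": 0, "gripper": -1},
  {"dx": 8.76, "dy": 0.87, "dz": -0.3, "rx": 0, "ry": 0, "rz": 0, "gripper": -1},
  {"dx": 9.56, "dy": 0.4, "dz": -0.3, "rx": 0, "ry": 0, "rz": 0, "gripper": -1},
  {"dx": 10.31, "dy": -0.16, "dz": -0.3, "rx": 0, "ry": 0, "rz": 0, "gripper": -1},
  {"dx": 10.31, "dy": -0.16, "dz": -0.3, "rx": 0, "ry": 0, "rz": 0, "gripper": -1},
])

```text
t: 23.08
eef_pos: [591.7, -168.0, 118.5]
orientation: [0.965, -0.261, -0.0, 0.0]
force: [-5.0, -1.2, 3.3]
gripper_width: 0.188
```

Emit:
step_arm([
  {"dx": 0.35, "dy": -0.2, "dz": -0.1, "rx": 0, "ry": 0, "rz": 0, "gripper": -1},
  {"dx": 0.35, "dy": -0.2, "dz": -0.1, "rx": 0, "ry": 0, "rz": 0, "gripper": -1},
  {"dx": 0.35, "dy": -0.2, "dz": -0.1, "rx": 0, "ry": 0, "rz": 0, "gripper": -1},
])

```text
t: 23.45
eef_pos: [591.9, -167.9, 118.5]
orientation: [0.965, -0.261, -0.004, 0.001]
force: [-12.9, 0.0, 1.9]
gripper_width: 0.184
```

Emit:
step_arm([
  {"dx": -0.25, "dy": 0.15, "dz": 0, "rx": 0, "ry": 0, "rz": 0, "gripper": -1},
  {"dx": -0.25, "dy": 0.15, "dz": 0, "rx": 0, "ry": 0, "rz": 0, "gripper": 0},
  {"dx": -0.25, "dy": 0.15, "dz": 0, "rx": 0, "ry": 0, "rz": 0, "gripper": 0},
  {"dx": -0.25, "dy": 0.15, "dz": 0, "rx": 0, "ry": 0, "rz": 0, "gripper": 0},
  {"dx": -0.25, "dy": 0.15, "dz": -3, "rx": 0, "ry": 0, "rz": 0, "gripper": 0},
  {"dx": -0.25, "dy": 0.15, "dz": -8, "rx": 0, "ry": 0, "rz": 0, "gripper": 0},
  {"dx": -0.25, "dy": 7, "dz": -14, "rx": 0, "ry": 0, "rz": 0, "gripper": 0},
  {"dx": -0.25, "dy": 7, "dz": -18, "rx": 0, "ry": 0, "rz": 0, "gripper": 0},
  {"dx": -0.25, "dy": 7, "dz": -18, "rx": 0, "ry": 0, "rz": 0, "gripper": 0},
  {"dx": -0.25, "dy": 7, "dz": -18, "rx": 0, "ry": 0, "rz": 0, "gripper": 0},
])

```text
t: 24.7
eef_pos: [558.4, -226.8, 299.3]
orientation: [0.965, -0.26, 0.0, -0.0]
force: [-0.7, 1.0, 0.5]
gripper_width: 0.503
```

```bash
python3 - <<'E'
from h import *
s=state();print(s['t'],s['eef_pos'],s['force'])
w=get_image('wrist');a=get_image('scene');b=get_image('side');np.savez('f.npz',**w)
print(wheelfit([a,b],[536,172,165]))
cv2.imwrite('pics/f.png',cv2.resize(np.hstack([w['img'],cv2.resize(b['img'][120:320,160:380],(422,384),interpolation=2)]),(800,330))[:,:,::-1])
x=w['img'].astype(int);m=((x[...,2]>110)&(x[...,0]<70)).astype(np.uint8)
n,l,st,c=cv2.connectedComponentsWithStats(m);print([(st[i].tolist(),c[i].round(1)) for i in range(1,n) if st[i][4]>30])
print(proj(w,[578,-86,109]),proj(w,[592,-168,140]))
E
```

```text
24.7 [ 558.3536951  -226.79990562  299.33775393] [-0.73433736  0.95589615  0.50371894]
(array([535.31258669, 171.4392584 , 166.48178283]), np.float64(0.4181729794198563))
[([222, 70, 41, 47, 739], array([241.6,  93.8]))]
[202.5178905   44.05622783] [254.16078821 108.5369848 ]
```

View pics/f.png

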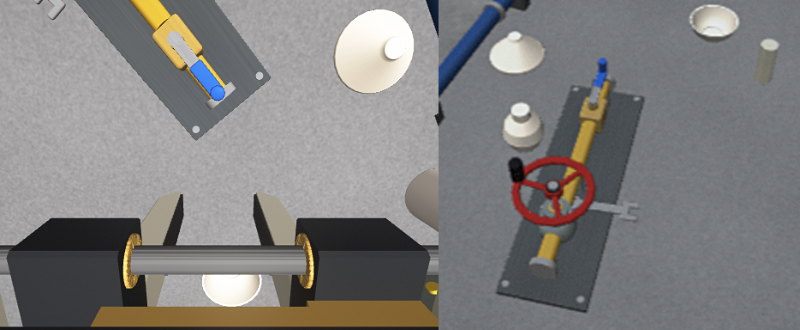

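```bash
python3 - <<'E'
from h import *
a=get_image('scene');b=get_image('side')
a0=dict(a,img=cv2.imread('pics/sc.png')[:,:,::-1]);b0=dict(b,img=cv2.imread('pics/sd.png')[:,:,::-1])
print(wheelfit([a0,b0],[536,172,150]),wheelfit([a,b],[536,172,164]))
c=onz(a,0,0,0)
def knob(im):
  x=im['img'].astype(int);m=(x.max(2)<40).astype(np.uint8);n,l,st,c=cv2.connectedComponentsWithStats(m)
  q=proj(im,[597,172,195]);i=min(range(1,n),key=lambda i:np.linalg.norm(c[i]-q)+(100 if st[i][4]<20 else 0));return c[i]
k=tri([ray(a,*knob(a)),ray(b,*knob(b))]);print(k,np.degrees(np.arctan2(k[1]-171,k[0]-535.3)))
E
```

```text
(array([535.56637889, 171.05779657, 151.89157793]), np.float64(0.3853114762564087)) (array([535.30171646, 171.50166821, 166.5325875 ]), np.float64(0.4236503541563253))
[597.33501902 175.62697459 193.88410632] 4.265592989198481
```

```bash
python3 -c "
from workcell import *
print(job_done(),state()['t'])"
```

```text
the job is handed in; nothing more can be done
the job is handed in; nothing more can be done
```

The burner line is in service and the job is handed in, at about 25 s of the 72 s allowed; no verdict was reported.

- **Handwheel:** I gripped the crank handle lightly and turned the wheel anticlockwise about 1.14 turns, climbing with it. Drag was 2–3 N, and the wheel went hard at the stop, where I held it at about 14.6 N. I then eased it back about 0.27 turn.
- **Shut-off cock:** I swung the lever to its stop. The last push met 13 N for only 0.2 mm of movement. I let go and raised the arm clear.

**Last checks**
- **Handle position:** the cameras put the handle at 4.3°, against 4.1° from the arm. The handle's height puts the wheel at about 164 mm, inside the 161.4–166.2 mm window.
- **Disagreement on wheel height:** the rim fit from the two fixed cameras reads 166.5 mm, just above that window. The same fit read about 2 mm high at the start, and corrected for that it gives about 164.4 mm, so I took the wheel to be in range.
- **Lever and bystanders:** the final picture shows the lever in line with the pipe. The bystanders in view look undisturbed, but I did not measure their positions again. The beaker was outside that picture, so I did not re-check it.

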